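# Take the walnut stain tin off its keeper hook

## Robot

A 6-joint arm with a two-finger parallel gripper is mounted at the origin on the work surface. World frame = base frame: x ahead of the robot, y to its left, z up, the work surface at z = 0. Lengths are in m, angles in degrees, forces in N, time in s.
With the tool pointing down it reaches from about 0.35 to 0.875 m from the base axis. Payload 4.2 kg.
Tool frame: the origin (TCP) lies at the very end of the fingers, on their centre line; the grasp point (between the pads) lies 19 mm behind it; z points along the fingers, y is the line along which they close (so a half turn about z gives the same grasp; the last joint's range is limited). The gripper opens to 87 mm and grips with 3 to 60 N. Pads are 19 mm wide; open, the fingers measure 117 mm over their backs; the gripper's body (75 mm by 190 mm) begins 51 mm behind the grasp point.
Start: joints at [-51.933, 22.042, 0.453, 0, -68.411, -14.817], TCP at [0.247, -0.574, 0.223] pointing down, gripper open.
Joint ranges: [-179.83, 179.83], [-69.29, 118.12], [-61.27, 80.66], [-181.25, 117.63], [-171.15, -9.14], [-177.46, 177.46]. Speed limits (degrees/s): [159.86, 159.86, 180, 180, 180, 180].

## Interface

Orientations are given as a 3x3 rotation matrix whose columns are the frame's x, y, z axes.
In Python, from station import monitor, cams, ticket gives the robot as it stands.
- The arm moves only by the tool drive_tool, never from a script. Its argument "moves" is a list of rows, each an object with "delta_pos": the shift along the tool's x, y, z in mm, a list of three; "turn": the turn about the tool's z in rad; "claw": the opening, from 0 (shut) to 1 (fully open). A call has 1 to 12 rows; each row shifts and turns the commanded pose from where the row before left it, along the tool's axes as they then stand; what a row does not reach is not made up. A row lasts 1/8 s, in which the tool goes at most 62.5 mm and 10.7 degrees, less where a joint would pass 70% of its speed; a pose out of reach is approached as far as the arm can. A call is refused whole if a number of a shift passes 62.5 or a number of a turn 0.188, either way. A call with a gripper value outside its range is refused whole. The fingers move at their own pace and stop on an object; the grip force is fixed at half the most. Time passes only in rows, so rows that do not move let the fingers close. It gives the time, the measured TCP pose, the force, the opening and the grip force at its end, in the units of the state.
- monitor.sense(): the state, without advancing time (a new reading comes with each control period).
- cams.capture(name): name is "scene" or "top" or "wrist"; returns a dict with "color" (400x640x3 uint8, red, green, blue), "range_z" (400x640 float32, m along the optical axis (not along the pixel's ray), 0 where there is no reading), "vertical_fov" (degrees; the focal length in pixels is half the picture's height over the tangent of half this angle, whatever the lens; pixels are square), "cx", "cy" (the principal point, pixels), "extrinsics" (4x4, takes a point from camera to world coordinates). Camera axes: x right, y down, z forward; pixel columns grow to the right and rows downward; lengths in m; the calibration is good to about 2 mm. The wrist camera is an equidistant fisheye: a pixel r from the principal point sees the ray r / f radians off the axis. A picture is of the moment at which its call begins.
- ticket.finish_job(): hands the job in; it is judged then, once.
The state is a dict: "time_s": time; "joints": joint angles; "joint_velocities": joint speeds; "effort": joint torques, N m; "tcp_pos": TCP position; "ee_rot": TCP orientation; "wrist_force": force on the tool from outside, world axes, zero at the start; "moment": the same for the moment, N m; "gripper_width": opening from 0.0 (shut) to 1.0 (fully open); "gripper_force": force on a finger pad.
Only numpy, scipy, OpenCV 4.12 (cv2) and the standard library are available. Lean on these libraries where they do the work, as an engineer would, in place of code of your own. Each camera call takes 0.05 s, during which the arm holds its last target. There are 200 camera calls.

## Task

Take the dark walnut-brown stain tin off its hook: first press down that hook's red spring keeper until it snaps open, while the tin still hangs there, then lift the tin off and set it down upright in the middle of the round cork mat, without dropping it. Leave the pale tin hanging on its hook with its keeper shut.

Things in the scene. Friction and masses are not known exactly. Their poses are not given: they have to be found in the camera images.
- walnut_tin: Tin to take: very dark brown label, lid and handle. Closed, 64 mm across, 70 high with lid, about 0.35 kg. Two rods (y = +-26, 6 thick) rise from the lid to a wooden handle block 16 thick (x), 64 long (y), from 152 to 182 above the underside. Origin: centre of the underside, z up. It starts hanging in its hook, underside 40 above the table, square to the stand and within 5 of its origin.
- walnut_bar (a point): Middle of the dark tin's hanging bar: round, 8 mm thick, along tin y between the rods, 130 above the underside; it rests in the hook's throat. The hook arm passes between bar and lid (gap 56 mm), so the tin comes off by rising 20 to 40 mm, then drawing about 115 mm along the stand's -x, and only then rising more.
- walnut_stand: Fixed hook stand of the dark tin: wooden foot, steel post, flat hook arm 14 mm wide, 8 thick. Origin: on the table below the middle of the hook's throat; -x is the way the tip points (off the post, roughly to the robot), z up. Throat floor at z = 166, x -14 to 14; tip (x -22 to -14) and rear stop (x 14 to 22) reach z = 178; post at x 55 to 69, up to z = 166.
- walnut_keeper (a joint): Angle of the dark tin's keeper, rad: 0 shut (start), 0.87 open. Red flap 50 mm long, 22 wide, 4 thick, hinged at the tip (stand x -23, z 175). Shut it leans outward, 50 deg above level, its end 32 out and 38 up from the hinge. Pressed down it folds outward (stand -x) to level. An over-centre spring resists, some 8 N at first, falling to none at 0.44, then throws it open; it stays open.
- walnut_keeper_pad (a point): Where to press that flap straight down: middle of its upper side, 38 mm from the hinge; moves with the flap. Shut, it is 24 mm out from the hinge and 31 above it; open, about level with the hinge. Pressing down to about 7 mm above hinge height is enough.
- mat: Round cork mat fixed on the table, 110 mm diameter, 4 thick. Origin: centre of its underside, on the table (top at 4 mm).
- oak_tin: The other tin, which stays hanging: same make and size, with pale straw-coloured label, lid and handle, on an identical stand with an identical red keeper. Origin: centre of its underside.
- oak_keeper (a joint): Angle of the pale tin's red keeper, rad: 0 shut (as it starts), 0.87 open. Leave it shut.
Not all that is in view belongs to the job. Leave any turquoise look-alike of the walnut_tin alone.

How it is judged:
By the outcome, as a careful person would: the job done as asked, in the order asked, and still so for the second after the job is handed in, with the robot touching nothing.
It also fails if it takes over 45 s, if anything falls off the work surface, if the arm or the gripper's body presses on something with over 40 N, if the wrist force passes 120 N, or if a joint passes its speed limit or range.

## Working session

There is one attempt and no reset: what is moved stays moved. The work goes in short steps, Python scripts to look and compute and a tool call to move; the robot and the scene stay as the last step left them, time stands still between calls to the robot, and variables do not carry over. Pictures are saved under pics/ and viewed, at most 10 in all, crops included, and the job is handed in when it is done.

Besides the shell and the picture viewer there is one more tool, called after "Request:" by a JSON object that holds its "method" and its "body", one argument or row to a line. drive_tool: Moves the arm, as the interface text tells. Its arguments: {"type":"object","properties":{"moves":{"type":"array","items":{"type":"object","properties":{"delta_pos":{"type":"array","items":{"type":"number"}},"turn":{"type":"number"},"claw":{"type":"number"}}}}},"required":["moves"]}

```bash
mkdir -p pics; cat > h.py <<'E'
import numpy as np, cv2
from station import monitor, cams, ticket
def cap(n):
    c=cams.capture(n); c['f']=200/np.tan(np.radians(c['vertical_fov'])/2); return c
def cloud(c):
    v,u=np.mgrid[0:400,0:640]; z=c['range_z']
    P=np.stack([(u-c['cx'])/c['f']*z,(v-c['cy'])/c['f']*z,z],-1)
    return P@c['extrinsics'][:3,:3].T+c['extrinsics'][:3,3]
def save(n,im): cv2.imwrite('pics/'+n+'.png',im[...,::-1])
E
python3 - <<'E'
from h import *
s=cap('scene');t=cap('top')
save('a',np.vstack([s['color'],t['color']])[:, :]) if 0 else (save('scene',s['color']),save('top',t['color']))
import pickle; pickle.dump((s,t),open('ab.pkl','wb'))
st=monitor.sense();print(st['time_s'],st['tcp_pos'],st['ee_rot'],st['gripper_width'])
E
```

```text
0.1 [ 0.24651434 -0.5737488   0.22159572] [[-9.18847249e-01 -3.94612492e-01 -8.45059143e-04]
 [-3.94613384e-01  9.18845657e-01  1.71349227e-03]
 [ 1.00313470e-04  1.90790931e-03 -9.99998175e-01]] 0.9985487533548577
```

View pics/scene.png

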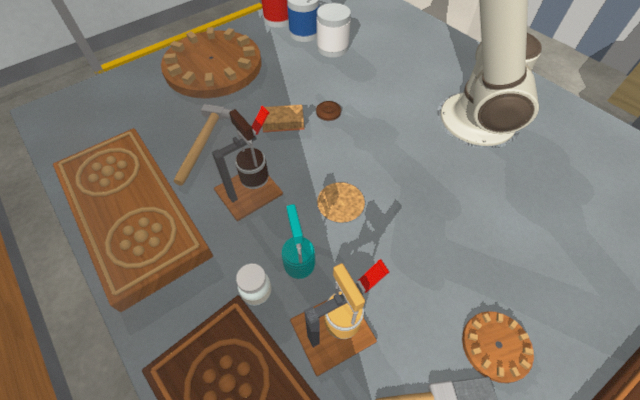

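View pics/top.png

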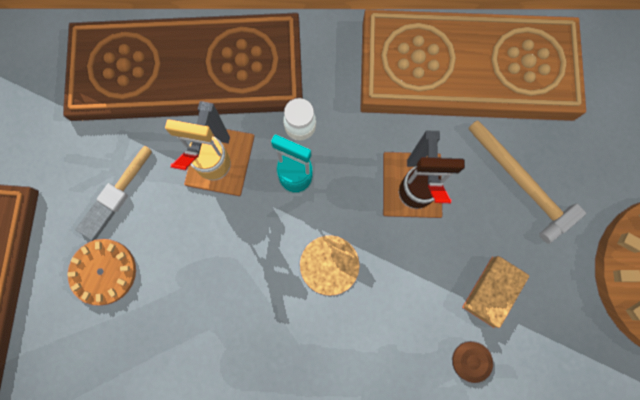

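Candidates: the dark tin (top px 440,165; scene 242,125), the turquoise look-alike (top 292,150; scene 295,225) and the pale tin (top 190,132; scene 348,285). The brown knob (top 473,362) and the cork block (top 497,291) are not part of the job. I choose the dark tin. The round cork mat is at top (329,265) and scene (341,201).

```bash
python3 - <<'E'
from h import *
import pickle; s,t=pickle.load(open('ab.pkl','rb'))
for nm,c in(('scene',s),('top',t)):
    P=cloud(c); hsv=cv2.cvtColor(c['color'],cv2.COLOR_RGB2HSV); H,S,V=cv2.split(hsv); Z=P[...,2]
    red=((H<5)|(H>175))&(S>200)&(V>120)
    n,l,st,ce=cv2.connectedComponentsWithStats(red.astype(np.uint8))
    for i in range(1,n):
        if st[i,4]>40:
            q=P[(l==i)]; m=(q[:,2]>.15)&(q[:,2]<.25); q=q[m]
            if len(q)>20: 
                print(nm,'red',ce[i].round(),len(q),q.mean(0).round(4),'z',q[:,2].min().round(3),q[:,2].max().round(3))
                print('  low end',q[q[:,2]<.185].mean(0).round(4),'high',q[q[:,2]>.2].mean(0).round(4))
    box={'top':(395,130,470,200),'scene':(210,95,275,170)}[nm]
    M=np.zeros_like(red);M[box[1]:box[3],box[0]:box[2]]=1
    hd=M&(Z>.213)&(Z<.232)&~red&(S>60)&(V<120)
    q=P[hd]; 
    r=cv2.minAreaRect((q[:,:2]*1000).astype(np.float32)); print(nm,'handle',hd.sum(),r,q[:,2].max())
    pst=M&(Z>.155)&(Z<.185)&~red
    q=P[pst];print(nm,'arm-ish',len(q),cv2.minAreaRect((q[:,:2]*1000).astype(np.float32)))
    mat=(Z>.001)&(Z<.009)&(H>8)&(H<25)&(S>90)
    n,l,st,ce=cv2.connectedComponentsWithStats(mat.astype(np.uint8))
    for i in range(1,n):
        if st[i,4]>400: print(nm,'mat?',ce[i].round(),st[i],cv2.minEnclosingCircle((P[l==i][:,:2]*1000).astype(np.float32)),P[l==i].mean(0))
    ft=M*0
    fb=(Z>.008)&(Z<.03)&(H>5)&(H<15)&(S>110)
    n,l,st,ce=cv2.connectedComponentsWithStats(fb.astype(np.uint8))
    for i in range(1,n):
        if st[i,4]>300: print(nm,'foot?',ce[i].round(),cv2.minAreaRect((P[l==i][:,:2]*1000).astype(np.float32)),P[l==i].mean(0)[2])
for n,c,b in(('t',t,(370,110,500,220)),):
    save('crop',cv2.resize(c['color'][b[1]:b[3],b[0]:b[2]],None,fx=5,fy=5))
E
```

```text
scene red [260. 118.] 178 [ 0.5581 -0.1794  0.1999] z 0.179 0.218
  low end [ 0.572  -0.1815  0.1825] high [ 0.551  -0.179   0.2086]
scene red [374. 275.] 406 [0.6082 0.1968 0.1983] z 0.177 0.218
  low end [0.6216 0.1947 0.1817] high [0.6    0.1982 0.2087]
scene handle 223 ((600.8535766601562, -179.0233917236328), (15.143352508544922, 62.311222076416016), 0.4757474958896637) 0.2232496377123715
scene arm-ish 477 ((617.335205078125, -183.5389862060547), (53.752811431884766, 102.73250579833984), 72.11869049072266)
scene mat? [341. 202.] [ 318  183   47   39 1398] ((470.5545654296875, -25.131311416625977), 55.877689361572266) [ 0.47113971 -0.02367761  0.0031623 ]
scene foot? [212.  66.] ((450.42950439453125, -654.0457763671875), (296.9659729003906, 294.79705810546875), 17.961957931518555) 0.026680859015206053
scene foot? [328. 110.] ((302.4519348144531, -274.0265808105469), (67.70013427734375, 63.29823684692383), 53.54806137084961) 0.012813226775427594
scene foot? [248. 197.] ((622.6605834960938, -179.90426635742188), (109.4692611694336, 123.74115753173828), 87.63201141357422) 0.01093454
[... 2993 characters left out ...]
[ 15. 269.] ((441.19183349609375, 539.060546875), (337.2679443359375, 34.81753921508789), 1.106510043144226) 0.021786820865902848
top foot? [  6. 218.] ((546.4908447265625, 565.4285888671875), (97.16224670410156, 28.875289916992188), 2.0729470252990723) 0.0286933002410065
top foot? [620. 271.] ((459.29144287109375, -543.657470703125), (71.16419219970703, 252.1778564453125), 85.12852478027344) 0.02534884145572702
top foot? [102. 272.] ((455.63037109375, 389.7955322265625), (117.52095031738281, 117.60712432861328), 66.10669708251953) 0.014963240994317853
top foot? [472. 362.] ((301.8381042480469, -274.0565490722656), (67.95062255859375, 65.12885284423828), 76.356689453125) 0.012719991844090298
```

View pics/crop.png

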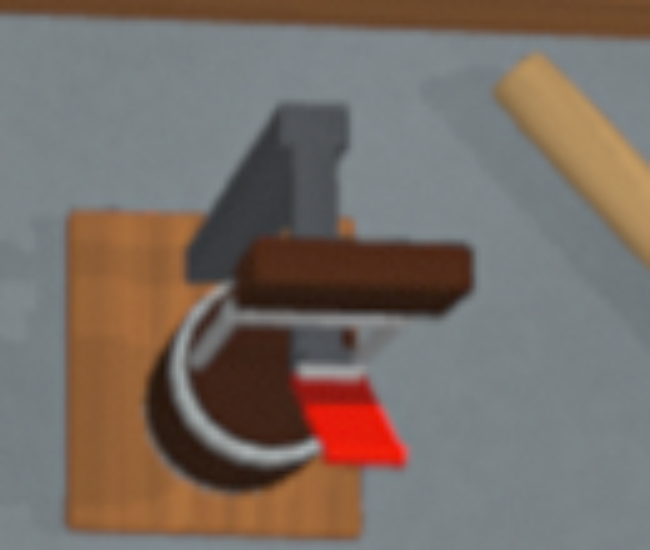

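The crop shows the very dark brown handle (crop 350,275), the tin body below it, and the red flap (crop 350,430) on the hook tip, so this is the walnut tin. Handle centre is about (0.600, -0.179) with its top at 0.223 (0.222 expected). Stand yaw is about -2°, flap pad about (0.553, -0.178), mat centre (0.470, -0.024). I'll turn and raise first.

Request:
{"method": "drive_tool", "body": {
  "moves": [
    {"delta_pos": [0, 0, -10], "turn": -0.16, "claw": 0},
    {"delta_pos": [0, 0, -10], "turn": -0.16, "claw": 0},
    {"delta_pos": [0, 0, -10], "turn": -0.16, "claw": 0},
    {"delta_pos": [0, 0, -10], "turn": -0.16, "claw": 0},
    {"delta_pos": [0, 0, -10], "turn": -0.16, "claw": 0},
    {"delta_pos": [0, 0, 0], "turn": -0.16, "claw": 0},
    {"delta_pos": [0, 0, 0], "turn": -0.17, "claw": 0},
    {"delta_pos": [0, 0, 0], "turn": 0, "claw": 0},
    {"delta_pos": [0, 0, 0], "turn": 0, "claw": 0}
  ]
}}

```text
time_s: 1.23
tcp_pos: [0.2467, -0.5741, 0.2722]
ee_rot: [[-0.037, -0.999, -0.0], [-0.999, 0.037, 0.001], [-0.001, 0.0, -1.0]]
wrist_force: [0.2, 0.4, 0.6]
gripper_width: 0.059
gripper_force: 0.0
```

```bash
cat >> h.py <<'E'
def go(tx,ty,tz):
    st=monitor.sense(); R=np.array(st['ee_rot']); p=np.array(st['tcp_pos'])
    print('t',st['time_s'],'p',p.round(4),'yaw_y',np.degrees(np.arctan2(R[1,1],R[0,1])).round(2),'w',st['gripper_width'],'F',np.round(st['wrist_force'],1))
    print('delta tool mm',((np.array([tx,ty,tz])-p)@R*1000).round(1))
E
python3 -c "
from h import *
go(.548,-.178,.27)"
```

```text
t 1.225 p [ 0.2467 -0.5741  0.2722] yaw_y 177.86 w 0.05940904302790695 F [0.2 0.4 0.6]
delta tool mm [-407.1 -286.3    2.3]
```

Request:
{"method": "drive_tool", "body": {
  "moves": [
    {"delta_pos": [-20, -14, 0], "claw": 0},
    {"delta_pos": [-40, -28, 0], "claw": 0},
    {"delta_pos": [-45, -32, 0], "claw": 0},
    {"delta_pos": [-45, -32, 0], "claw": 0},
    {"delta_pos": [-45, -32, 0], "claw": 0},
    {"delta_pos": [-45, -32, 0], "claw": 0},
    {"delta_pos": [-45, -32, 0], "claw": 0},
    {"delta_pos": [-45, -32, 0], "claw": 0},
    {"delta_pos": [-40, -28, 0], "claw": 0},
    {"delta_pos": [-27, -17, 0], "claw": 0},
    {"delta_pos": [-10, -7, 0], "claw": 0},
    {"delta_pos": [0, 0, 0], "claw": 0}
  ]
}}

```text
invalid input
```

```bash
python3 -c "
from h import *
go(.548,-.178,.225)
s=cap('scene');w=cap('wrist')
b=(190,60,320,200);save('s2',np.hstack([cv2.resize(s['color'][60:200,200:310],(330,420)),cv2.resize(w['color'],(470,420))]))"
```

```text
t 1.225 p [ 0.2467 -0.5741  0.2722] yaw_y 177.86 w 0.05940904302790695 F [0.2 0.4 0.6]
delta tool mm [-407.  -286.3   47.3]
```

View pics/s2.png

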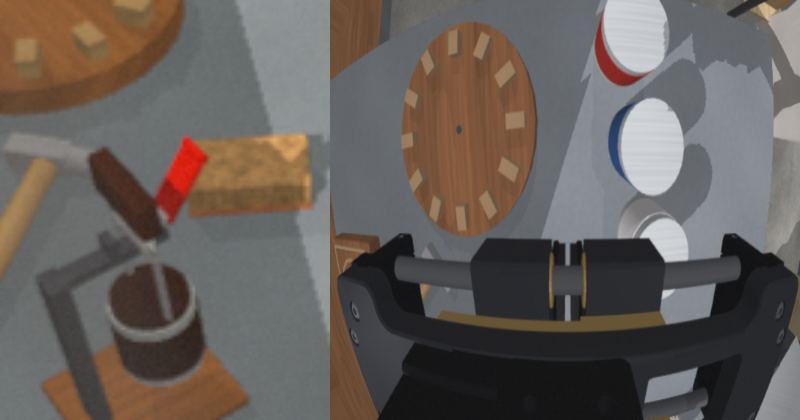

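The picture shows the arm still at its start: the row format was refused because every row needs a turn. In it the dark tin (130,330) hangs on its hook with its keeper shut (180,180), and the claw is shut.

Request:
{"method": "drive_tool", "body": {
  "moves": [
    {"delta_pos": [-20, -14, 0], "turn": 0, "claw": 0},
    {"delta_pos": [-40, -28, 0], "turn": 0, "claw": 0},
    {"delta_pos": [-45, -32, 0], "turn": 0, "claw": 0},
    {"delta_pos": [-45, -32, 0], "turn": 0, "claw": 0},
    {"delta_pos": [-45, -32, 0], "turn": 0, "claw": 0},
    {"delta_pos": [-45, -32, 0], "turn": 0, "claw": 0},
    {"delta_pos": [-45, -32, 0], "turn": 0, "claw": 0},
    {"delta_pos": [-45, -32, 0], "turn": 0, "claw": 0},
    {"delta_pos": [-40, -28, 0], "turn": 0, "claw": 0},
    {"delta_pos": [-27, -17, 0], "turn": 0, "claw": 0},
    {"delta_pos": [-10, -7, 0], "turn": 0, "claw": 0},
    {"delta_pos": [0, 0, 0], "turn": 0, "claw": 0}
  ]
}}

```text
time_s: 2.82
tcp_pos: [0.5469, -0.1773, 0.2724]
ee_rot: [[-0.035, -0.999, -0.0], [-0.999, 0.035, -0.0], [0.0, 0.0, -1.0]]
wrist_force: [-0.1, -0.9, -0.7]
gripper_width: 0.008
gripper_force: 0.0
```

```bash
python3 -c "
from h import *
go(.548,-.178,.225)
s=cap('scene');w=cap('wrist')
save('s3',np.hstack([cv2.resize(s['color'][60:200,200:310],(330,420)),cv2.resize(w['color'],(470,420))]))"
```

```text
t 2.825 p [ 0.5469 -0.1773  0.2724] yaw_y 178.02 w 0.008035216042009644 F [-0.1 -0.9 -0.7]
delta tool mm [ 0.7 -1.2 47.4]
```

View pics/s3.png

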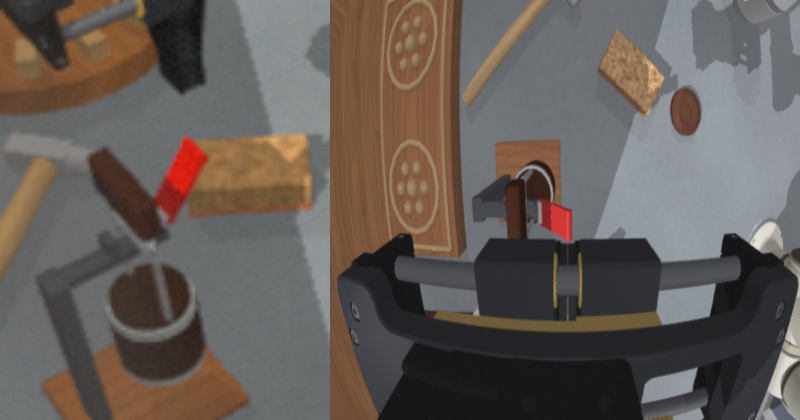

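The fingers (185,65) hang above the red flap (180,180). In the wrist view the flap (557,220) lines up with the finger line (567). Pressing down now.

Request:
{"method": "drive_tool", "body": {
  "moves": [
    {"delta_pos": [0, 0, 15], "turn": 0, "claw": 0},
    {"delta_pos": [0, 0, 20], "turn": 0, "claw": 0},
    {"delta_pos": [0, 0, 10], "turn": 0, "claw": 0},
    {"delta_pos": [0, 0, 5], "turn": 0, "claw": 0},
    {"delta_pos": [0, 0, 5], "turn": 0, "claw": 0},
    {"delta_pos": [0, 0, 5], "turn": 0, "claw": 0},
    {"delta_pos": [0, 0, 5], "turn": 0, "claw": 0},
    {"delta_pos": [0, 0, 5], "turn": 0, "claw": 0},
    {"delta_pos": [0, 0, 5], "turn": 0, "claw": 0}
  ]
}}

```text
time_s: 4.05
tcp_pos: [0.5456, -0.1778, 0.2004]
ee_rot: [[-0.035, -0.999, 0.001], [-0.999, 0.035, -0.001], [0.001, -0.001, -1.0]]
wrist_force: [0.8, -0.3, 2.2]
gripper_width: 0.006
gripper_force: 0.5
```

Request:
{"method": "drive_tool", "body": {
  "moves": [
    {"delta_pos": [0, 0, 5], "turn": 0, "claw": 0},
    {"delta_pos": [0, 0, 5], "turn": 0, "claw": 0},
    {"delta_pos": [0, 0, 5], "turn": 0, "claw": 0},
    {"delta_pos": [0, 0, 0], "turn": 0, "claw": 0},
    {"delta_pos": [0, 0, 0], "turn": 0, "claw": 0}
  ]
}}

```text
time_s: 4.68
tcp_pos: [0.547, -0.1775, 0.1824]
ee_rot: [[-0.035, -0.999, -0.0], [-0.999, 0.035, -0.0], [0.0, 0.0, -1.0]]
wrist_force: [0.4, -0.6, -0.4]
gripper_width: 0.005
gripper_force: 0.0
```

Request:
{"method": "drive_tool", "body": {
  "moves": [
    {"delta_pos": [0, 0, -20], "turn": 0, "claw": 0},
    {"delta_pos": [0, 0, -30], "turn": 0, "claw": 0},
    {"delta_pos": [0, 0, -30], "turn": 0, "claw": 0},
    {"delta_pos": [0, 0, -20], "turn": 0, "claw": 0.5},
    {"delta_pos": [0, 0, 0], "turn": 0, "claw": 0.8},
    {"delta_pos": [0, 0, 0], "turn": 0, "claw": 0.8}
  ]
}}

```text
time_s: 5.42
tcp_pos: [0.5463, -0.1773, 0.2815]
ee_rot: [[-0.035, -0.999, -0.002], [-0.999, 0.035, 0.001], [-0.001, 0.002, -1.0]]
wrist_force: [-0.4, -0.1, -0.4]
gripper_width: 0.261
gripper_force: 0.0
```

```bash
python3 -c "
from h import *
s=cap('scene')
P=cloud(s);H,S,V=cv2.split(cv2.cvtColor(s['color'],cv2.COLOR_RGB2HSV));Z=P[...,2]
M=np.zeros(Z.shape,bool);M[95:170,210:275]=1
hd=M&(Z>.213)&(Z<.232)&(S>60)&(V<120)&~(((H<5)|(H>175))&(S>200))
q=P[hd];print(cv2.minAreaRect((q[:,:2]*1000).astype(np.float32)),q[:,2].max())
q=P[(((H<5)|(H>175))&(S>200)&(V>120))&M];print('red',q.mean(0),q.min(0),q.max(0))
go(.6005,-.179,.24)
save('s4',cv2.resize(s['color'][60:200,200:310],(440,560)))"
```

```text
((600.2945556640625, -178.45504760742188), (62.300662994384766, 15.07836627960205), 88.475830078125) 0.22275616360450778
red [ 0.55125498 -0.17658984  0.17897916] [ 0.52546105 -0.19134986  0.17310304] [0.79822102 0.30929865 0.70286511]
t 5.475 p [ 0.5462 -0.1773  0.2812] yaw_y 177.99 w 0.30485967321104085 F [-0.4  0.1  0.6]
delta tool mm [ -0.2 -54.4  41. ]
```

View pics/s4.png

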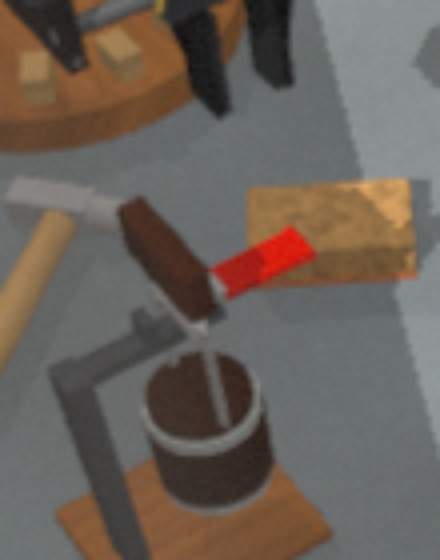

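The red flap (265,262) now lies level with its z about 0.177, so the keeper is open. The tin (205,430) still hangs on the hook. Now over the handle and down.

Request:
{"method": "drive_tool", "body": {
  "moves": [
    {"delta_pos": [0, -15, 0], "turn": 0, "claw": 0.6},
    {"delta_pos": [0, -25, 0], "turn": 0, "claw": 0.6},
    {"delta_pos": [0, -14, 0], "turn": 0, "claw": 0.6},
    {"delta_pos": [0, 0, 15], "turn": 0, "claw": 0.6},
    {"delta_pos": [0, 0, 25], "turn": 0, "claw": 0.6},
    {"delta_pos": [0, 0, 20], "turn": 0, "claw": 0.6},
    {"delta_pos": [0, 0, 15], "turn": 0, "claw": 0.6},
    {"delta_pos": [0, 0, 10], "turn": 0, "claw": 0.6},
    {"delta_pos": [0, 0, 5], "turn": 0, "claw": 0.6},
    {"delta_pos": [0, 0, 0], "turn": 0, "claw": 0.6},
    {"delta_pos": [0, 0, 0], "turn": 0, "claw": 0.6}
  ]
}}

```text
time_s: 6.85
tcp_pos: [0.6012, -0.1794, 0.1933]
ee_rot: [[-0.035, -0.999, 0.001], [-0.999, 0.035, -0.0], [0.0, -0.001, -1.0]]
wrist_force: [0.5, 0.1, -0.5]
gripper_width: 0.601
gripper_force: 0.0
```

```bash
python3 -c "
from h import *
go(.6003,-.1787,.190)"
```

```text
t 6.85 p [ 0.6012 -0.1794  0.1933] yaw_y 178.0 w 0.6009657876441514 F [ 0.5  0.1 -0.5]
delta tool mm [-0.7  0.9  3.3]
```

Request:
{"method": "drive_tool", "body": {
  "moves": [
    {"delta_pos": [0, 1, 4], "turn": 0, "claw": 0.6},
    {"delta_pos": [0, 0, 0], "turn": 0, "claw": 0.1},
    {"delta_pos": [0, 0, 0], "turn": 0, "claw": 0},
    {"delta_pos": [0, 0, 0], "turn": 0, "claw": 0},
    {"delta_pos": [0, 0, 0], "turn": 0, "claw": 0},
    {"delta_pos": [0, 0, 0], "turn": 0, "claw": 0},
    {"delta_pos": [0, 0, 0], "turn": 0, "claw": 0},
    {"delta_pos": [0, 0, 0], "turn": 0, "claw": 0}
  ]
}}

```text
time_s: 7.85
tcp_pos: [0.5999, -0.1793, 0.1886]
ee_rot: [[-0.035, -0.999, 0.0], [-0.999, 0.035, -0.0], [0.0, -0.0, -1.0]]
wrist_force: [0.8, -0.8, -1.2]
gripper_width: 0.182
gripper_force: 30.0
```

The grip is on the handle (15.8 mm, 16 expected). Lifting 30 mm.

Request:
{"method": "drive_tool", "body": {
  "moves": [
    {"delta_pos": [0, 0, -3], "turn": 0, "claw": 0},
    {"delta_pos": [0, 0, -6], "turn": 0, "claw": 0},
    {"delta_pos": [0, 0, -7], "turn": 0, "claw": 0},
    {"delta_pos": [0, 0, -7], "turn": 0, "claw": 0},
    {"delta_pos": [0, 0, -5], "turn": 0, "claw": 0},
    {"delta_pos": [0, 0, -2], "turn": 0, "claw": 0},
    {"delta_pos": [0, 0, 0], "turn": 0, "claw": 0},
    {"delta_pos": [0, 0, 0], "turn": 0, "claw": 0}
  ]
}}

```text
time_s: 8.85
tcp_pos: [0.5996, -0.1793, 0.2182]
ee_rot: [[-0.035, -0.999, -0.001], [-0.999, 0.035, 0.0], [-0.0, 0.001, -1.0]]
wrist_force: [-0.0, 0.1, -4.2]
gripper_width: 0.181
gripper_force: 30.0
```

Request:
{"method": "drive_tool", "body": {
  "moves": [
    {"delta_pos": [0, 5, 0], "turn": 0, "claw": 0},
    {"delta_pos": [0, 12, 0], "turn": 0, "claw": 0},
    {"delta_pos": [0, 16, 0], "turn": 0, "claw": 0},
    {"delta_pos": [0, 18, 0], "turn": 0, "claw": 0},
    {"delta_pos": [0, 18, 0], "turn": 0, "claw": 0},
    {"delta_pos": [0, 18, 0], "turn": 0, "claw": 0},
    {"delta_pos": [0, 16, 0], "turn": 0, "claw": 0},
    {"delta_pos": [0, 11, 0], "turn": 0, "claw": 0},
    {"delta_pos": [0, 6, 0], "turn": 0, "claw": 0},
    {"delta_pos": [0, 0, 0], "turn": 0, "claw": 0}
  ]
}}

```text
time_s: 10.1
tcp_pos: [0.4798, -0.1751, 0.2187]
ee_rot: [[-0.035, -0.999, 0.0], [-0.999, 0.035, -0.0], [0.0, -0.0, -1.0]]
wrist_force: [1.3, -0.3, -3.7]
gripper_width: 0.182
gripper_force: 30.0
```

```bash
python3 -c "
from h import *
s=cap('scene')
go(.470,-.0243,.2182)
save('s5',cv2.resize(s['color'][60:220,200:360],(560,560)))"
```

```text
t 10.15 p [ 0.4802 -0.1752  0.2187] yaw_y 178.0 w 0.18138735167747672 F [ 1.  -0.2 -3.4]
delta tool mm [-150.4   15.5    0.5]
```

View pics/s5.png

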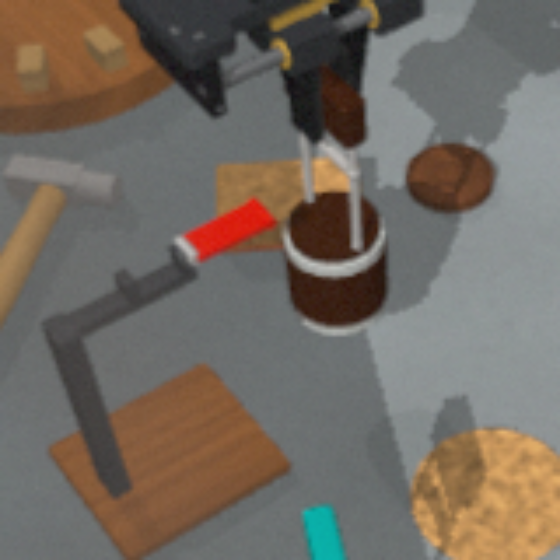

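The tin (335,260) hangs upright in the grip, clear of the open keeper (230,232) and the hook, and the mat is at (490,495). Carrying the tin across to it.

Request:
{"method": "drive_tool", "body": {
  "moves": [
    {"delta_pos": [-6, 0, 0], "turn": 0, "claw": 0},
    {"delta_pos": [-14, 2, 0], "turn": 0, "claw": 0},
    {"delta_pos": [-20, 2, 0], "turn": 0, "claw": 0},
    {"delta_pos": [-24, 3, 0], "turn": 0, "claw": 0},
    {"delta_pos": [-24, 3, 0], "turn": 0, "claw": 0},
    {"delta_pos": [-24, 3, 0], "turn": 0, "claw": 0},
    {"delta_pos": [-20, 2, 0], "turn": 0, "claw": 0},
    {"delta_pos": [-12, 0, 0], "turn": 0, "claw": 0},
    {"delta_pos": [-6, 0, 0], "turn": 0, "claw": 0},
    {"delta_pos": [0, 0, 5], "turn": 0, "claw": 0},
    {"delta_pos": [0, 0, 10], "turn": 0, "claw": 0},
    {"delta_pos": [0, 0, 10], "turn": 0, "claw": 0}
  ]
}}

```text
time_s: 11.65
tcp_pos: [0.4697, -0.0252, 0.1925]
ee_rot: [[-0.036, -0.999, -0.001], [-0.999, 0.036, -0.0], [0.0, 0.001, -1.0]]
wrist_force: [0.6, 0.0, -2.7]
gripper_width: 0.181
gripper_force: 30.0
```

Request:
{"method": "drive_tool", "body": {
  "moves": [
    {"delta_pos": [0, 0, 10], "turn": 0, "claw": 0},
    {"delta_pos": [0, 0, 10], "turn": 0, "claw": 0},
    {"delta_pos": [0, 0, 8], "turn": 0, "claw": 0},
    {"delta_pos": [0, 0, 4], "turn": 0, "claw": 0},
    {"delta_pos": [0, 0, 0], "turn": 0, "claw": 0},
    {"delta_pos": [0, 0, 0], "turn": 0, "claw": 0},
    {"delta_pos": [0, 0, 0], "turn": 0, "claw": 0}
  ]
}}

```text
time_s: 12.52
tcp_pos: [0.4703, -0.0246, 0.1619]
ee_rot: [[-0.035, -0.999, 0.001], [-0.999, 0.035, 0.0], [-0.0, -0.001, -1.0]]
wrist_force: [-0.1, -0.1, -3.4]
gripper_width: 0.181
gripper_force: 30.0
```

```bash
python3 -c "
from h import *
go(.470,-.0243,.1526)
s=cap('scene')
P=cloud(s);save('s6',cv2.resize(s['color'][90:240,270:420],(560,560)))
H,S,V=cv2.split(cv2.cvtColor(s['color'],cv2.COLOR_RGB2HSV));Z=P[...,2]
D=np.linalg.norm(P[...,:2]-[.47,-.024],axis=-1)
m=(D<.06)&(Z>.068)&(Z<.088)&(V<110)&(S>60);q=P[m];print('lid',m.sum(),cv2.minEnclosingCircle((q[:,:2]*1000).astype(np.float32)),np.median(q[:,2]))"
```

```text
t 12.525 p [ 0.4703 -0.0246  0.1619] yaw_y 178.0 w 0.18098531808073587 F [-0.1 -0.1 -3.4]
delta tool mm [-0.3  0.3  9.3]
lid 400 ((469.12640380859375, -23.87014389038086), 31.84316635131836) 0.08223663747390275
```

View pics/s6.png

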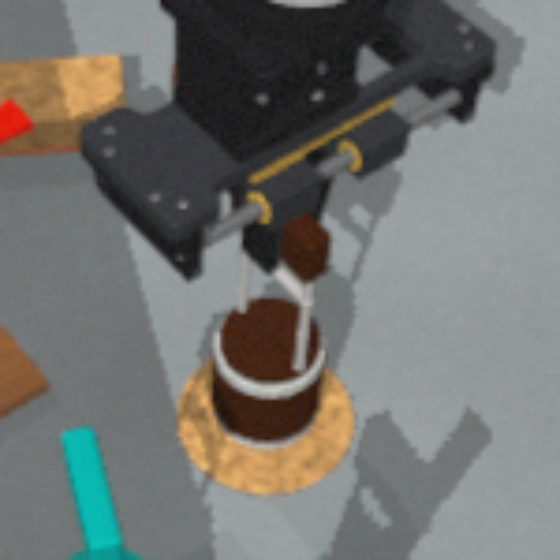

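The tin (268,370) hangs centred over the mat (266,420). The lid centre is within 1 mm of the mat centre, with the underside about 8 to 9 mm above it. Lowering gently.

Request:
{"method": "drive_tool", "body": {
  "moves": [
    {"delta_pos": [0, 0, 3], "turn": 0, "claw": 0},
    {"delta_pos": [0, 0, 2], "turn": 0, "claw": 0},
    {"delta_pos": [0, 0, 2], "turn": 0, "claw": 0},
    {"delta_pos": [0, 0, 1], "turn": 0, "claw": 0},
    {"delta_pos": [0, 0, 1], "turn": 0, "claw": 0},
    {"delta_pos": [0, 0, 0], "turn": 0, "claw": 0},
    {"delta_pos": [0, 0, 0], "turn": 0, "claw": 0}
  ]
}}

```text
time_s: 13.45
tcp_pos: [0.4702, -0.0247, 0.1527]
ee_rot: [[-0.035, -0.999, 0.0], [-0.999, 0.035, -0.0], [0.0, -0.0, -1.0]]
wrist_force: [-0.2, -0.3, -2.0]
gripper_width: 0.179
gripper_force: 30.0
```

Request:
{"method": "drive_tool", "body": {
  "moves": [
    {"delta_pos": [0, 0, 0.5], "turn": 0, "claw": 0},
    {"delta_pos": [0, 0, 0.5], "turn": 0, "claw": 0},
    {"delta_pos": [0, 0, 0], "turn": 0, "claw": 0},
    {"delta_pos": [0, 0, 0], "turn": 0, "claw": 0}
  ]
}}

```text
time_s: 13.95
tcp_pos: [0.4705, -0.0248, 0.1527]
ee_rot: [[-0.035, -0.999, 0.001], [-0.999, 0.035, -0.0], [0.0, -0.001, -1.0]]
wrist_force: [-2.1, 0.1, 5.1]
gripper_width: 0.183
gripper_force: 30.0
```

Contact: the force has turned to +5 N. Opening, then rising once the fingers are clear.

Request:
{"method": "drive_tool", "body": {
  "moves": [
    {"delta_pos": [0, 0, 0], "turn": 0, "claw": 0.3},
    {"delta_pos": [0, 0, 0], "turn": 0, "claw": 0.6},
    {"delta_pos": [0, 0, 0], "turn": 0, "claw": 0.6},
    {"delta_pos": [0, 0, 0], "turn": 0, "claw": 0.6},
    {"delta_pos": [0, 0, 0], "turn": 0, "claw": 0.6},
    {"delta_pos": [0, 0, -10], "turn": 0, "claw": 0.6},
    {"delta_pos": [0, 0, -20], "turn": 0, "claw": 0.6},
    {"delta_pos": [0, 0, -30], "turn": 0, "claw": 0.6},
    {"delta_pos": [0, 0, -40], "turn": 0, "claw": 0.6},
    {"delta_pos": [0, 0, -10], "turn": 0, "claw": 0.6},
    {"delta_pos": [0, 0, 0], "turn": 0, "claw": 0.6},
    {"delta_pos": [0, 0, 0], "turn": 0, "claw": 0.6}
  ]
}}

```text
time_s: 15.45
tcp_pos: [0.4693, -0.0248, 0.2604]
ee_rot: [[-0.035, -0.999, -0.002], [-0.999, 0.035, -0.0], [0.0, 0.002, -1.0]]
wrist_force: [0.0, 0.4, -0.1]
gripper_width: 0.602
gripper_force: 0.0
```

```bash
python3 -c "
from h import *
go(.470,-.0243,.26)
s=cap('scene')
P=cloud(s);save('s7',s['color'])
H,S,V=cv2.split(cv2.cvtColor(s['color'],cv2.COLOR_RGB2HSV));Z=P[...,2]
D=np.linalg.norm(P[...,:2]-[.47,-.024],axis=-1)
for a,b in((.066,.08),(.178,.192)):
  m=(D<.06)&(Z>a)&(Z<b)&(V<110)&(S>60);q=P[m];print(m.sum(),cv2.minAreaRect((q[:,:2]*1000).astype(np.float32)),np.median(q[:,2]))
m=((H<5)|(H>175))&(S>200)&(V>120)&(Z>.15)&(Z<.25)&(P[...,1]>.1);q=P[m];print('oak red',q.mean(0),q.max(0))"
```

```text
t 15.45 p [ 0.4693 -0.0248  0.2604] yaw_y 177.98 w 0.6016180824988264 F [ 0.   0.4 -0.1]
delta tool mm [-0.5 -0.7  0.4]
395 ((470.48968505859375, -26.496315002441406), (58.14556884765625, 53.9276008605957), 50.39977264404297) 0.07305890820308136
236 ((471.1415710449219, -25.353233337402344), (63.14794921875, 15.205207824707031), 88.43895721435547) 0.18458432756207316
oak red [0.60825248 0.19670295 0.19823309] [0.62688017 0.20945798 0.2179527 ]
```

View pics/s7.png

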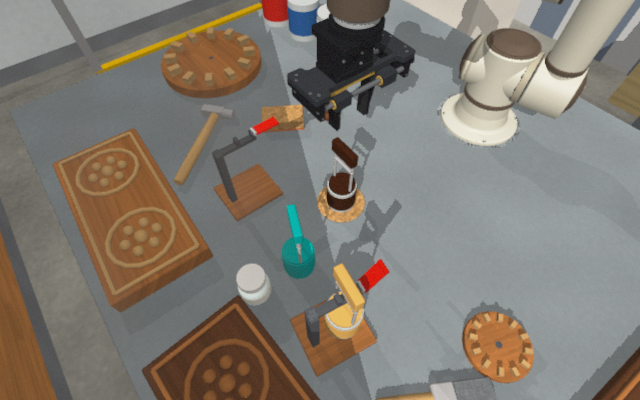

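The dark tin (342,190) stands upright in the middle of the mat, and the gripper is clear above it. The walnut keeper (263,126) is open. The pale tin (345,310) still hangs with its keeper (374,275) shut and unmoved.

```bash
python3 -c "
from h import *
print(ticket.finish_job())"
```

```text
the job is handed in; nothing more can be done
None
```

The walnut tin's keeper was pressed open while it still hung, and the tin now stands upright within about 2 mm of the mat's centre; the pale tin still hangs with its keeper shut, and the job was handed in at about 15.5 s.

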